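Load the mosaic pack and nip it in the bench screw press

TASK

A glued mosaic plaque lies on its loading board, only part way into the small bench screw press. Push the board in by its wooden front batten with a fingertip until it is fully home against the press's back stop, then turn the three-armed handle clockwise (seen from above) by pushing on its arms with one finger until the platen is screwed down tight on the pack. Only push: grasp and lift nothing, and leave the glue bottle, tape and cup where they stand.

Things in the scene. Friction and masses are not known exactly. Their poses are not given: they have to be found in the camera images.
- press: grey bench screw press, fixed: base 166x190x12 mm, steel columns 20 mm thick at y=+-78 mm, crosshead 46x186 mm at 105 to 135 mm height, nuts on it to 145 mm; above it only screw and handle. Origin on the table under the screw axis; x runs from the open mouth (-x) inward to the back stop, a steel bar with its face at x=+65 mm; z up. Rails guide the board along x with 2 mm play each side
- pack: loose pack, 0.7 kg, on the 12 mm base: plywood board 200x110x10 mm, on its rear the mosaic under a wooden cover board (122x102 mm, top 32 mm above the underside), across its front end a wooden batten 106 mm wide, 16 thick, its top 46 mm above the table. Origin on the underside 65 mm before the rear edge, so at x=0 of the press when home; axes as the press. Starts 30 to 50 mm short of home
- batten_front (a point): centre of the batten's front face, 34 mm above the table: push it along the press's +x (about 3 to 9 N while it slides)
- platen: steel pressing plate 124 x 106 x 14 mm on the foot of the screw; origin at the centre of its underside, z up. It starts 14 to 24 mm above the cover board and goes down 24 mm for each full turn of the handle clockwise
- handle (a joint): turn of the handle, rad: 0 wide open, grows clockwise seen from above, screwing down 3.8 mm per rad; starts at 0 to 2.4; the platen meets the pack near 6.3. The thread is stiff (0.15 N m, about 3 N at an arm); the handle stays where it is left, also under load. When the platen bears it goes hard within a few hundredths of a rad
- handle_hub (a point): on the screw axis at the middle height of the arms (202 mm above the table with the handle at 0, sinking with the platen). Hub 32 mm in diameter, its top 14 mm above this point (a stub 4 mm more)
- ball_a (a point): centre of the 19 mm black ball on the end of one arm, 68 mm from the axis. The three level steel arms, 10 mm thick, stand 120 degrees apart and are free for a finger from 16 to 58 mm from the axis
- ball_b (a point): the ball of the next arm, 120 degrees counter-clockwise from ball_a seen from above
- ball_c (a point): the ball of the third arm
- glue_bottle: white glue bottle, 53 mm wide, 153 mm high; leave alone
- tape: roll of masking tape, 104 mm wide, 25 mm high; leave alone
- cup: white paper cup, 76 mm wide, 93 mm high; leave alone

How it is judged:
By the outcome, as a careful person would: the job done as asked, in the order asked, and still so for the second after the job is handed in, with the robot touching nothing.
It also fails if it takes over 72 s, if anything falls off the work surface, if the arm or the gripper's body presses on something with over 40 N, if the wrist force passes 120 N, or if a joint passes its speed limit or range.

ROBOT

A 6-joint arm with a two-finger parallel gripper is mounted at the origin on the work surface; the furniture and walls round the work are solid. World frame = base frame: x ahead of the robot, y to its left, z up, the work surface at z = 0. Lengths are in mm, angles in rad, forces in N, time in s.
With the tool pointing down it reaches from about 350 to 850 mm from the base axis. Payload 8.1 kg.
Tool frame: the origin (TCP) lies midway between the tips of the shut fingers; the grasp point (between the pads) lies 19 mm behind it; z points along the fingers, y is the line along which they close (so a half turn about z gives the same grasp; the last joint's range is limited). The gripper opens to 85 mm and grips with 20 to 120 N. Pads are 22 mm wide; open, the fingers measure 114 mm over their backs; the gripper's body (76 mm by 85 mm) begins 54 mm behind the grasp point. The pads swing forward as they close: fully open they stand 13 mm farther back than shut.
Start: joints at [-1.386, 0.13, 1.488, -0, 1.523, -0.085], TCP at [159.943, -578.294, 231.292] pointing down, gripper open.
Joint ranges: [-2.96, 2.96], [-0.89, 2.26], [0.02, 2.5], [-1.34, 4.48], [0, 2.73], [-2.66, 2.66]. Speed limits (rad/s): [2.39, 2.39, 2.79, 3.14, 3.14, 3.14].

INTERFACE

Orientations are given as a rotation vector (axis times angle).
In Python, from rig import env, release, close_gripper, sense, eyes gives the robot as it stands. Calls block until the motion is done:
- env.move_to(position, orientation): joint-space move of the TCP to a pose.
- env.line_to(position, rotation=None, v=150): straight line of the TCP; rotation=None keeps the orientation; v is the mean speed in mm/s.
- env.movej(angles): joint-space move.
- release() and close_gripper(): open the fingers fully, or close them until they stop; the grip force is fixed at half the most.
- env.sleep(seconds).
- env.solve_ik(position, orientation): joint angles nearest the present ones, or None.
- sense(): the state.
- eyes.grab_frame(name): name is "side" or "top"; returns a dict with "img" (480x640x3 uint8, red, green, blue), "fov_y" (degrees; the focal length in pixels is half the picture's height over the tangent of half this angle, whatever the lens; pixels are square), "cx", "cy" (the principal point, pixels), "pose" (4x4, takes a point from camera to world coordinates). Camera axes: x right, y down, z forward; pixel columns grow to the right and rows downward; lengths in mm; the calibration is good to about 2 mm. A picture is of the moment at which its call begins. There is no depth.
A pose or a line that the arm cannot do raises env.IKError and nothing moves.
- env.sign_off(): hands the job in; it is judged then, once.
Trained networks look in the newest picture that a camera, given by its name, has taken for a name from the list of things; names that differ only in an ending like _2 or _b are one class to them, and where a whole thing is asked for, a point or a joint stands for the part that bears it (a point fixed in the world has none). Each returns a list of dicts, best first, with "confidence" (0 to 1); they miss things now and then, are a little off and sometimes report something else, mostly with a low value. They report only what shows in the picture. A call takes as long as a camera call.
- eyes.spot_in(camera, thing): "centre" ([x, y, z] in mm, in the coordinates of the camera as it stood for that picture, good to about 4 mm: the middle of the surface that is visible of it).
- eyes.trace(camera, thing): "pixels" (480x640 bool, what is visible of it).
The state is a dict: "t": time; "qpos": joint angles; "joint_velocities": joint speeds; "effort": joint torques, N m; "position": TCP position; "tcp_rot": TCP orientation; "ft_force": force on the tool from outside, world axes, zero at the start; "ft_torque": the same for the moment, N m; "grip_width": finger opening in mm; "gripper_force": force on a finger pad.
Only numpy, scipy, OpenCV 4.12 (cv2) and the standard library are available. Lean on these libraries where they do the work, as an engineer would, in place of code of your own. Each camera call takes 0.05 s, during which the arm holds its last target. There are 200 camera calls.

## Working session

There is one attempt and no reset: what is moved stays moved. The work goes in short steps, each a Python script; the robot and the scene stay as the last script left them, time stands still between calls to the robot, and variables do not carry over. Pictures are saved under pics/ and viewed, at most 10 in all, crops included, and the job is handed in when it is done.

```bash
ls; mkdir -p pics
cat > h.py <<'E'
import numpy as np, cv2
from rig import env, release, close_gripper, sense, eyes
def cam(f):
    F=240/np.tan(np.radians(f["fov_y"])/2); return F,np.array(f["pose"])
def w(f,p): 
    P=np.array(f["pose"]); return P[:3,:3]@np.array(p)+P[:3,3]
def onz(f,u,v,z):
    F,P=cam(f); d=P[:3,:3]@np.array([(u-f["cx"])/F,(v-f["cy"])/F,1]); o=P[:3,3]
    return o+d*(z-o[2])/d[2]
E
python3 - <<'E'
from h import *
for c in ["top","side"]:
    f=eyes.grab_frame(c); cv2.imwrite(f"pics/{c}0.png",f["img"][:,:,::-1])
    print(c,f["fov_y"],f["cx"],f["cy"],np.round(f["pose"],3).tolist())
    for t in ["press","pack","batten_front","platen","handle","handle_hub","ball_a","glue_bottle","tape","cup"]:
        for r in eyes.spot_in(c,t)[:4]: print(t,round(r["confidence"],2),np.round(w(f,r["centre"]),1))
s=sense(); print(s["t"],s["tcp_rot"])
E
```

```text
pics
top 52.35801415657025 313.7804104666642 234.45141054588012 [[0.013, -0.998, 0.066, 372.521], [-1.0, -0.012, 0.011, -117.191], [-0.01, -0.066, -0.998, 1322.301], [0.0, 0.0, 0.0, 1.0]]
press 0.86 [475.3  -2.2  79.8]
pack 0.63 [ 493.  -106.4   24.5]
pack 0.37 [481.3  14.7 205.2]
batten_front 0.89 [ 492.3 -111.3   19.4]
batten_front 0.59 [476.6   9.8 208.2]
platen 0.78 [484.9   1.5  76.7]
handle 0.71 [ 493.5 -108.1   19.5]
handle 0.65 [477.  12. 203.]
handle_hub 0.85 [479.8   9.4 202.6]
handle_hub 0.23 [569.2 245.3  50.3]
ball_a 0.77 [477.   11.4 208.5]
glue_bottle 0.83 [ 574.2 -427.9  101.4]
tape 0.62 [ 323.  -312.5   22.8]
cup 0.66 [573.3 246.9  50.9]
side 54.90409722018531 318.3486087940032 236.81756333558016 [[0.999, -0.005, -0.045, 511.129], [0.039, -0.446, 0.894, -1174.848], [-0.024, -0.895, -0.446, 657.896], [0.0, 0.0, 0.0, 1.0]]
press 0.83 [487.3 -17.9  84.3]
press 0.69 [496.2 -94.3  38. ]
press 0.34 [490.2  -1.8 198.3]
pack 0.81 [492.5 -90.   36. ]
pack 0.25 [488.7  -6.  200. ]
batten_front 0.64 [494.5 -94.5  34.9]
batten_front 0.34 [486.   -2.7 198.2]
platen 0.78 [486.3 -10.4  74.4]
handle 0.85 [ 4.865e+02 -2.000e-01  1.938e+02]
handle_hub 0.7 [488.3  -5.5 198. ]
ball_a 0.68 [488.6  -4.9 197.8]
glue_bottle 0.86 [ 584.5 -460.8   75.2]
tape 0.73 [ 311.  -276.8   23.1]
cup 0.54 [569.8 217.5  76.5]
1.1 [ 3.11303289e+00  4.22491322e-01 -5.16170412e-05]
```

View pics/top0.png

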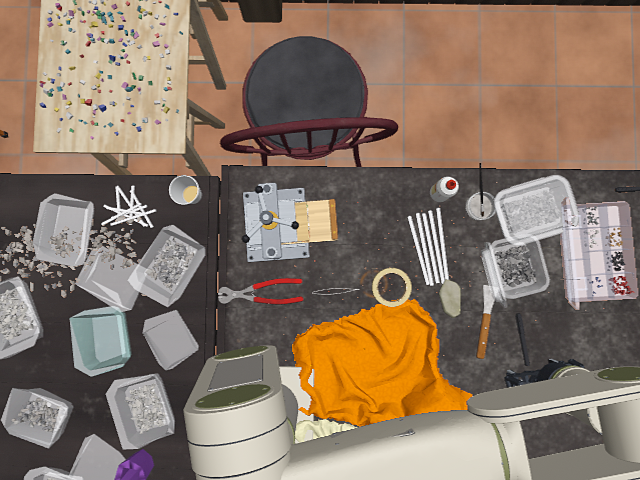

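View pics/side0.png

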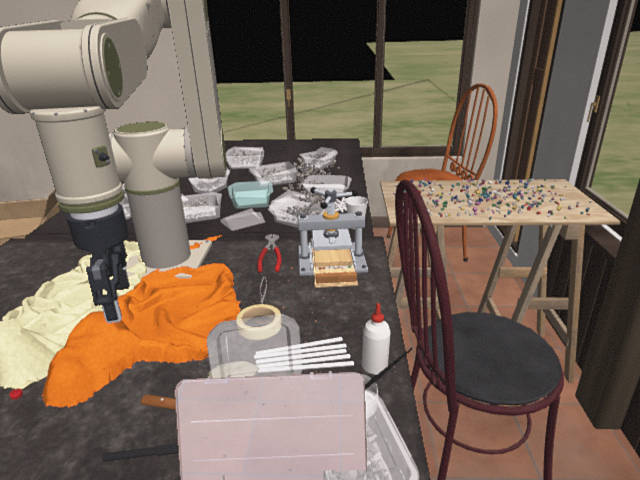

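The mouth of the press faces world -y: in the top view the press is near (272,218) with the batten near (335,220), and in the side view the batten is near (335,280). I'll enlarge the crops to fit the yaw and the ball angles.

Run:
```python
from h import *
a=cv2.imread("pics/top0.png")[170:275,225:350]; b=cv2.imread("pics/side0.png")[180:300,280:390]
a=cv2.resize(a,None,fx=6,fy=5.7*6/5.7*0+6,interpolation=cv2.INTER_CUBIC)[:600]
cv2.imwrite("pics/ct.png",a)
cv2.imwrite("pics/cs.png",cv2.resize(b,None,fx=5,fy=5,interpolation=cv2.INTER_CUBIC))
```

```text
(no output)
```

View pics/ct.png

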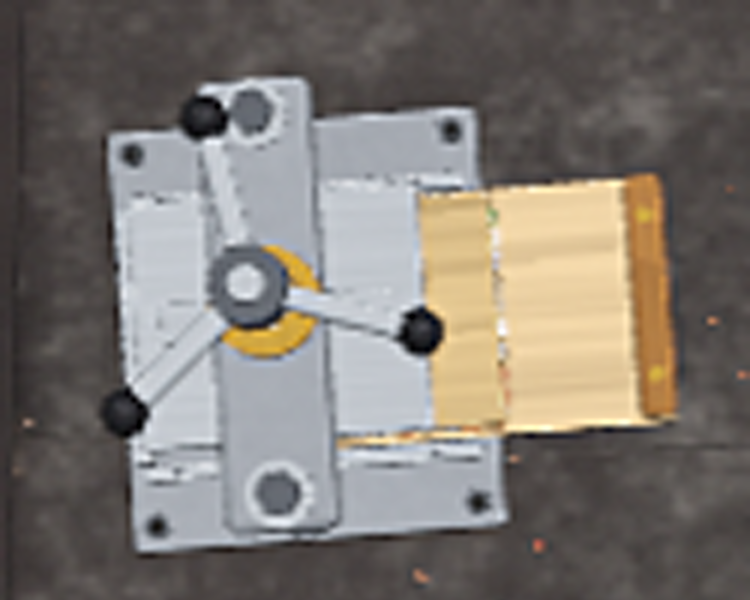

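View pics/cs.png

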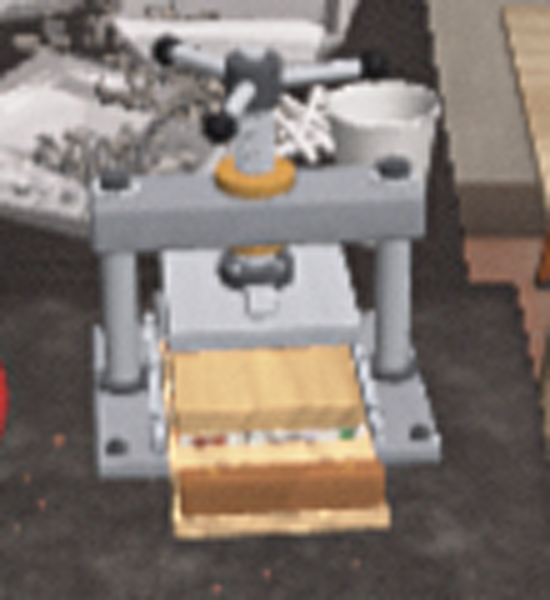

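Run:
```python
from h import *
f=eyes.grab_frame("top"); g=eyes.grab_frame("side")
T=lambda x,y,z: onz(f,225+(x+.5)/6-.5,170+(y+.5)/6-.5,z)
S=lambda x,y,z: onz(g,280+(x+.5)/5-.5,180+(y+.5)/5-.5,z)
def fit(A,B): # A local -> B world
    A=np.array(A,float);B=np.array(B)[:,:2];a=A-A.mean(0);b=B-B.mean(0)
    th=np.arctan2((a[:,0]*b[:,1]-a[:,1]*b[:,0]).sum(),(a*b).sum())
    R=np.array([[np.cos(th),-np.sin(th)],[np.sin(th),np.cos(th)]]); o=B.mean(0)-R@A.mean(0)
    return th,o,np.abs((A@R.T+o)-B).max()
# press: -x to image right ; local corners
top=[T(*p,12) for p in [(108,132),(476,108),(507,522),(136,550)]]
# image up = world +x ; press x=world +y -> press y = world -x
print("base",fit([(83,-95),(-83,-95),(-83,95),(83,95)],top))
print("nuts",[T(*p,145).round(1) for p in [(252,108),(278,493)]])
print("side base front",[S(*p,12).round(1) for p in [(100,463),(440,447)]])
b=[T(*p,46).round(1) for p in [(627,178),(658,174),(678,414),(645,418)]];print("batten",b)
print("side batten top front",[S(*p,46).round(1) for p in [(182,478),(383,465)]], "board front",[S(*p,22).round(1) for p in [(175,518),(388,508)]])
P=[(205,117),(123,411),(421,331)]
for z in (194,198,202):
    q=np.array([T(*p,z)[:2] for p in P]); A=np.c_[2*q,np.ones(3)]; s=np.linalg.solve(A,(q**2).sum(1)); c=s[:2]
    print(z,"circ",c.round(1),np.sqrt(s[2]+c@c).round(1),"hub",T(247,283,z+18)[:2].round(1),np.degrees(np.arctan2(*(q-c).T[::-1])).round(1))
    qs=np.array([S(*p,z)[:2] for p in [(168,50),(373,65),(221,124)]]);print(qs.round(1).tolist(), q.round(1).tolist())
```

```text
base (np.float64(1.656646550723894), array([ 4.85656095e+02, -4.27029206e-02]), np.float64(1.676084533998619))
nuts [array([563.1,  11.8, 145. ]), array([407. ,  -1.6, 145. ])]
side base front [array([402.5, -94.3,  12. ]), array([588. , -77.7,  12. ])]
batten [array([ 550. , -142.5,   46. ]), array([ 551.9, -156.1,   46. ]), array([ 446.6, -165.9,   46. ]), array([ 444.7, -151.5,   46. ])]
side batten top front [array([ 451.3, -166.2,   46. ]), array([ 553.9, -153.5,   46. ])] board front [array([ 447. , -166.1,   22. ]), array([ 556.6, -156.5,   22. ])]
194 circ [485.4   6. ] 68.6 hub [485.    5.1] [  15.8  135.5 -103.9]
[[437.6, 56.7], [552.9, 30.2], [470.8, -53.5]] [[551.4, 24.7], [436.5, 54.1], [468.9, -60.6]]
198 circ [485.    5.5] 68.4 hub [484.5   4.7] [  15.8  135.5 -103.9]
[[438.3, 46.1], [552.5, 19.8], [471.2, -63.2]] [[550.8, 24.2], [436.3, 53.5], [468.6, -60.8]]
202 circ [484.6   5.1] 68.1 hub [484.1   4.2] [  15.8  135.5 -103.9]
[[438.9, 35.4], [552.2, 9.4], [471.5, -72.9]] [[550.2, 23.7], [436.1, 52.9], [468.2, -61.0]]
```

The two cameras agree. The press axis is about (485.3, 5), yaw 94.9°, and the arms are at z ≈ 196 (handle ≈ 1.6). The balls stand at world angles 15.8°, 135.5° and -103.9°. The batten front is about (499, -161), roughly 34 mm short of home. Pushing it in now.

```bash
cat >> h.py <<'E'
C=np.array([485.3,5.0]); U=np.array([np.cos(1.6566),np.sin(1.6566)])
def rv(ang): a=ang/2; return [np.pi*np.cos(a),np.pi*np.sin(a),0]   # tool down, tool x at world angle ang
E
python3 - <<'E'
from h import *
close_gripper()
R=rv(np.radians(4.9)); at=lambda s,z: [*(C+s*U),z]
env.move_to(at(-225,160),R); env.line_to(at(-225,30),v=150); env.line_to(at(-190,30),v=80)
f0=np.array(sense()["ft_force"]); print("f0",f0.round(1),sense()["position"])
s=-190; log=[]
while s<-95:
    s+=1.5; env.line_to(at(s,30),v=25)
    d=sense(); F=-(np.array(d["ft_force"])-f0)[:2]@U; p=(np.array(d["position"])[:2]-C)@U
    log.append((round(p,1),round(F,1)))
    if F>22: break
print(log); 
env.line_to(at(s-30,30),v=80); env.line_to(at(s-30,150),v=150); print(sense()["t"])
f=eyes.grab_frame("top"); cv2.imwrite("pics/t1.png",cv2.resize(f["img"][170:275,225:350,::-1],None,fx=5,fy=5))
E
```

```text
f0 [ 0.3 -0.2 -0.7] [ 501.71151828 -183.8822722    30.15397068]
[(np.float64(-188.7), np.float64(0.1)), (np.float64(-187.1), np.float64(-1.2)), (np.float64(-185.4), np.float64(-0.5)), (np.float64(-183.9), np.float64(-0.7)), (np.float64(-182.4), np.float64(-0.5)), (np.float64(-181.1), np.float64(1.5)), (np.float64(-179.7), np.float64(2.8)), (np.float64(-178.0), np.float64(2.5)), (np.float64(-176.4), np.float64(3.6)), (np.float64(-174.9), np.float64(2.3)), (np.float64(-173.4), np.float64(3.0)), (np.float64(-171.9), np.float64(2.3)), (np.float64(-170.4), np.float64(3.1)), (np.float64(-168.9), np.float64(3.3)), (np.float64(-167.4), np.float64(3.2)), (np.float64(-165.9), np.float64(2.6)), (np.float64(-164.4), np.float64(3.3)), (np.float64(-162.9), np.float64(3.2)), (np.float64(-161.4), np.float64(2.8)), (np.float64(-159.9), np.float64(3.6)), (np.float64(-158.3), np.float64(3.1)), (np.float64(-156.9), np.float64(2.8)), (np.float64(-155.4), np.float64(3.3)), (np.float64(-153.9), np.float64(3.7)), (np.float64(-152.4), np.float64(3.1)), (np.float64(-150.9), np.float64(3.5)), (np.float64(-149.4), np.float64(3.7)), (np.float64(-148.9), np.float64(9.2)), (np.float64(-148.7), np.float64(14.9)), (np.float64(-148.6), np.float64(19.9)), (np.float64(-148.4), np.float64(26.0))]
14.6167
```

```bash
cat > turn.py <<'E'
from h import *
R=rv(np.radians(4.9)); H=np.array([485.2,5.4]); r=42
at=lambda a,z: [H[0]+r*np.cos(a),H[1]+r*np.sin(a),z]
p=sense()["position"]; env.line_to([p[0],p[1],250],v=200)
a=np.radians(76); env.line_to(at(a,250),v=200); env.line_to(at(a,187),v=100)
f0=np.array(sense()["ft_force"]); print("f0",f0.round(1))
z=187; da=0.06; log=[]; touched=None; top=0
while a>np.radians(76)-5.9:
    a-=da
    if touched is not None: z=187-3.82*(touched-a)
    env.line_to(at(a,z),v=40 if da>.03 else 20)
    d=sense(); F=-(np.array(d["ft_force"])-f0); q=np.array(d["position"])[:2]-H
    t=np.array([np.sin(a),-np.cos(a)]); Ft=-(-F[:2])@t
    if touched is None and Ft>1.5: touched=a
    if touched is not None and touched-a>4.2: da=.03
    log.append([np.degrees(a),np.degrees(np.arctan2(q[1],q[0])),np.hypot(*q),z,Ft,F[2],F[:2]@(q/np.hypot(*q))])
    if Ft>34 or abs(F[2])>20: break
L=np.array(log).round(1)
print("touch",touched,"turn",touched and touched-a); print(L[::6].tolist()); print(L[-10:].tolist()); print(sense()["t"])
f=eyes.grab_frame("top"); cv2.imwrite("pics/t2.png",cv2.resize(f["img"][170:275,225:350,::-1],None,fx=5,fy=5))
f=eyes.grab_frame("side"); cv2.imwrite("pics/s2.png",cv2.resize(f["img"][180:300,280:390,::-1],None,fx=5,fy=5))
E
python3 turn.py
```

```text
f0 [ 0.1  0.2 -0.7]
touch 0.18645023151568985 turn 4.620000000000006
[[72.6, 71.7, 42.1, 187.0, 0.9, -0.9, -0.1], [51.9, 51.7, 42.0, 187.0, -0.3, -0.7, -0.1], [31.3, 30.9, 42.1, 187.0, 0.0, 0.3, -0.5], [10.7, 10.4, 42.0, 187.0, 2.2, -0.9, -0.0], [-9.9, -10.2, 42.0, 185.6, 1.1, -0.4, -0.1], [-30.6, -30.8, 42.0, 184.2, 1.0, -0.2, 0.4], [-51.2, -51.5, 42.1, 182.9, 2.3, -0.2, -0.0], [-71.8, -72.0, 42.1, 181.5, 1.3, -2.1, -0.2], [-92.4, -92.7, 42.0, 180.1, 0.9, -0.3, 0.1], [-113.1, -113.3, 42.0, 178.7, 2.0, -2.6, -0.1], [-133.7, -134.0, 42.0, 177.4, 2.2, -1.5, -0.1], [-154.3, -154.5, 42.0, 176.0, 1.9, -1.6, 0.4], [-175.0, -175.2, 42.1, 174.6, 2.3, -1.0, 0.2], [-195.6, 164.2, 42.1, 173.2, 1.3, -1.3, 0.3], [-216.2, 143.6, 42.1, 171.9, 1.8, -1.1, 0.8], [-233.4, 126.5, 42.0, 170.7, 1.2, 0.0, -0.0], [-243.7, 116.5, 42.0, 170.0, 4.5, -1.2, 0.9], [-254.0, 112.4, 42.1, 169.4, 33.5, -20.7, -2.5]]
[[-238.6, 121.3, 42.0, 170.4, 2.0, 0.1, -0.1], [-240.3, 119.6, 42.0, 170.3, 1.1, 0.7, 0.1], [-242.0, 117.9, 42.0, 170.2, 2.0, 0.6, 0.2], [-243.7, 116.5, 42.0, 170.0, 4.5, -1.2, 0.9], [-245.4, 115.6, 42.0, 169.9, 8.9, -4.0, 0.3], [-247.1, 115.0, 42.0, 169.8, 13.0, -7.6, 1.0], [-248.9, 114.3, 42.1, 169.7, 18.8, -11.2, -1.3], [-250.6, 113.7, 42.2, 169.6, 22.3, -13.6, -1.8], [-252.3, 113.0, 42.2, 169.5, 28.1, -17.3, -2.6], [-254.0, 112.4, 42.1, 169.4, 33.5, -20.7, -2.5]]
43.0667
```

View pics/t1.png

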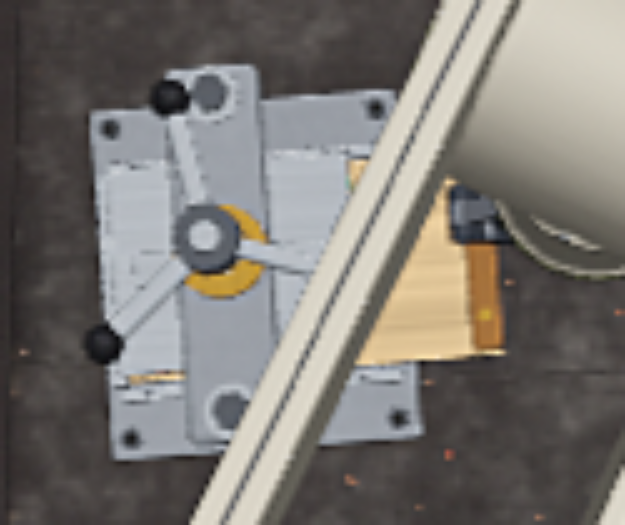

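The board moved about 32 mm and came up hard against the stop. The handle then turned about 4.5 rad and went hard at 34 N. I'll back off, lift clear and check.

Run:
```python
from h import *
H=np.array([485.2,5.4]); a=np.radians(-254)
for k in (.1,.25,.5,.7):
    env.line_to([H[0]+42*np.cos(a+k),H[1]+42*np.sin(a+k),170],v=60)
p=sense()["position"]; env.line_to([p[0],p[1],260],v=150)
env.line_to([330,-250,270],v=250); s=sense(); print(s["t"],np.round(s["ft_force"],1))
o=[]
for c,sl in (("top",(slice(170,275),slice(225,350))),("side",(slice(180,300),slice(280,390)))):
    f=eyes.grab_frame(c); o.append(cv2.resize(f["img"][sl][:,:,::-1],(400,360 if c=="top" else 436),interpolation=cv2.INTER_CUBIC))
    for t in ("handle_hub","platen","batten_front","handle"):
        for r in eyes.spot_in(c,t)[:2]: print(c,t,round(r["confidence"],2),np.round(w(f,r["centre"]),1))
im=np.zeros((436,800,3),np.uint8); im[:360,:400]=o[0]; im[:,400:]=o[1]; cv2.imwrite("pics/f.png",im)
```

```text
46.4083 [ 1.4  0.9 -0.3]
top handle_hub 0.84 [481.9  -4.2 182.7]
top handle_hub 0.59 [479.2  -0.9  59.6]
top platen 0.56 [480.9 -16.   59.8]
top batten_front 0.94 [491.3 -92.1  18.4]
top handle 0.83 [479.3  -3.4 183.4]
side handle_hub 0.88 [484.8 -10.3 177.8]
side platen 0.95 [486.6 -16.1  52.2]
side handle 0.92 [487.9  -6.9 174.6]
```

View pics/f.png

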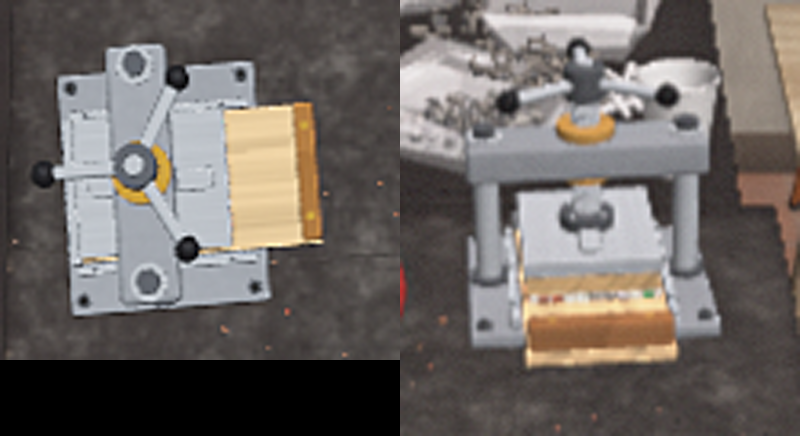

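The top view shows the batten's outer edge at crop (318,175), which is home. The side view shows the platen at (585,250) lying flat on the cover board with no gap, the arms sunk to z ≈ 178, and the robot clear of everything.

```bash
python3 -c "
from h import *
print(env.sign_off())"
```

```text
the job is handed in; nothing more can be done
None
```

I pushed the board home against the back stop, screwed the platen down tight (the handle went hard at about 34 N), and handed in the job at about 46 s with the robot touching nothing; the result of the judging was not shown.

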